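Clear the chips and clamp the sugar brick for shaving

ROBOT

A 6-joint arm with a two-finger parallel gripper is mounted at the origin on the work surface. World frame = base frame: x ahead of the robot, y to its left, z up, the work surface at z = 0. Lengths are in mm, angles in degrees, forces in N, time in s.
With the tool pointing down it reaches from about 350 to 850 mm from the base axis. Payload 8.1 kg.
Tool frame: the origin (TCP) lies at the very end of the fingers, on their centre line; the grasp point (between the pads) lies 19 mm behind it; z points along the fingers, y is the direction in which the jaws open and shut (so a half turn about z gives the same grasp; the last joint's range is limited). The gripper opens to 85 mm and grips with 20 to 120 N. Pads are 22 mm wide; open, the fingers measure 114 mm over their backs; the gripper's body (76 mm by 85 mm) begins 54 mm behind the grasp point. The pads swing forward as they close: fully open they stand 13 mm farther back than shut.
Start: joints at [60.997, 7.471, 85.268, -0, 87.261, -4.893], TCP at [245.074, 547.671, 231.292] pointing down, gripper open.
Joint ranges: [-169.43, 169.43], [-51.17, 129.36], [1.28, 143.12], [-76.62, 256.62], [0, 156.53], [-152.29, 152.29]. Speed limits (degrees/s): [136.94, 136.94, 159.86, 180, 180, 180].

INTERFACE

Orientations are given as [roll, pitch, yaw] about the fixed x, y, z axes, in that order (R = Rz(yaw) Ry(pitch) Rx(roll)).
In Python, from bench import r, eyes gives the robot as it stands. The module is installed in compiled form; this text tells all that it offers.
- The arm moves only by the tool play_rows, never from a script. Its argument "deltas" is a list of rows, each a list of 3 entries, a list of its own where there are three numbers: the shift along the tool's x, y, z in m, then the turn, a rotation vector about the tool's x, y, z in rad, then the closure, from 0 (fully open) to 1 (shut). A call has 1 to 8 rows; each row shifts and turns the pose as measured when the row begins, along the tool's axes as they then stand; what a row does not reach is not made up. A row lasts 1/8 s, in which the tool goes at most 62.5 mm and 10.7 degrees, less where a joint would pass 70% of its speed; a pose out of reach is approached as far as the arm can. A call with a gripper value outside its range is refused whole. The fingers move at their own pace and stop on an object; "force" is the grip in N (left out, the last holds). Time passes only in rows, so rows that do not move let the fingers close. It gives the time, the measured TCP pose, the force and the opening at its end, in the units of the state.
- r.sense(): the state, without advancing time (a new reading comes with each control period).
- eyes.snapshot(name): name is "scene" or "side" or "wrist"; returns the picture (480x640x3 uint8, red, green, blue); there is no depth.
- eyes.get_calibration(name): a dict with "mtx" (3x3 intrinsics, pixels), "R" (3x3) and "t" (3): a world point X has camera coordinates R X + t; the wrist camera has in their place "T_tool_cam" (4x4, takes a point from camera to tool coordinates, whose origin is the TCP and whose axes are the flange's). Camera axes: x right, y down, z forward; pixel columns grow to the right and rows downward; lengths in mm; the calibration is good to about 2 mm. A picture is of the moment at which its call begins: read the wrist's pose just before it. get_calibration takes no time and is no camera call.
- r.hand_in(): hands the job in, once; it reports no verdict.
The state is a dict: "time": time; "joint_pos": joint angles; "qd": joint speeds; "joint_efforts": joint torques, N m; "tool_pos": TCP position; "tcp_rot": TCP orientation; "ft_force": force on the tool from outside, world axes, zero at the start; "wrist_torque": the same for the moment, N m; "finger_gap": finger opening in mm.
Only numpy, scipy, OpenCV 4.12 (cv2) and the standard library are available. Lean on these libraries where they do the work, as an engineer would, in place of code of your own. Each camera call takes 0.05 s, during which the arm holds its last target. There are 200 camera calls.

TASK

With the scraper, not the fingers, sweep the three loose sugar chips off the white bed into the grey catch tray, and put the scraper back on its green mat. Then clamp the sugar brick by pumping the orange trigger, never pushing the jaw itself, until the pad presses on the brick with its red spring about half squeezed (gently: a spring driven solid crushes the brick), and finish while still holding the trigger squeezed like that. Do not shift the brick or disturb the other things on the bench.

Things in the scene. Friction and masses are not known exactly. Their poses are not given: they have to be found in the camera images.
- station: Sugar-shaving station fixed to the bench: white bed, grey catch tray, blue clamp. Origin on the bench; +z up; y is the clamping axis (the movable jaw closes towards +y); the tray is on the -x side. Bed: top 30 mm above the bench, x -75 to 85, y -235 to 150 mm. A 15 mm high metal rim stands on it at x 77 to 85 mm; the -x edge (x = -75 mm) is open.
- bed (a point): Point on the bed's top in the gap between pad and brick: x 0, y 25 mm of the station, 30 mm above the bench. The chips lie within about 65 mm of it.
- tray (a point): Centre of the floor of the grey catch tray (x -115, y 25 mm of the station, 4 mm above the bench). It lies below the bed's open edge; inside 72 mm (x) by 162 mm (y), walls up to 28 mm above the bench.
- fixed_jaw (a point): Middle of the front face of the fixed blue jaw plate (y = 131 mm of the station); the plate is 100 mm wide in x, 14 mm thick (behind this point, +y), and its top is 90 mm above the bench.
- housing (a point): Top middle of the clamp's housing: two blue side plates, x -20 to 20, y -220 to -110 mm of the station, up to 115 mm above the bench. A short black stub on it behind the trigger (y -228 to -206 mm) ends 140 mm above the bench.
- jaw: Movable jaw: blue plate 60 mm wide (x), 10 mm thick, 31 to 77 mm above the bench, on a toothed bar 210 mm long. Axes as the station's. Origin: middle of the plate's back face, 50 mm up. Slides along y; a full trigger stroke drives it about 18 mm to +y; no reverse. A 2 N drag keeps it when the trigger returns, but the pad's squeezed spring pushes it back a little. Not to be pushed directly.
- pad: Black pressure pad in front of the jaw, 50 wide (x), 8 thick, 40 mm high. Axes as the jaw's; origin: middle of its front face. It rides on two red spring pins: free, its origin is 38 mm in +y from the jaw's and a 20 mm gap shows between pad and jaw plate. Squeezed, that shrinks, 0.6 N per mm; solid at 18 mm (no gap). Half squeezed is 28 mm.
- trigger: Orange upright lever in the housing, swinging about the station's x. Origin on its pivot (station x 0, y -150 mm, 99 mm up). Its z axis points up the lever: at rest it leans 0.29 rad to +y, fully squeezed 0.29 rad to -y. Moving its top to -y drives the jaw; a spring (about 1.5 N at the top) returns it. 6 mm ratchet teeth: up to 8 mm of jaw travel is idle as a stroke begins.
- tbar (a point): Centre of the trigger's round cross-bar at its top: 14 mm diameter, 50 mm long along the station's x, 75 mm from the pivot, free all round; can be pinched from above (it turns between the pads) or pushed. 5 to 7 N here presses the pad with about 6 N.
- brick: Dark brown brick of slab sugar, 90 (x) x 70 (y) x 45 mm, 0.42 kg, brittle, loose on the bed against the fixed jaw. Origin: centre of its underside; axes about the station's. Its near face (towards the pad) is 35 mm in -y from the origin.
- chip0: Loose brown sugar chip, 18 x 16 x 12 mm, 10 g, lying on the bed in the gap between pad and brick. Origin: centre of its underside.
- chip1: Loose brown sugar chip, 18 x 16 x 12 mm, 10 g, lying on the bed in the gap between pad and brick. Origin: centre of its underside.
- chip2: Loose brown sugar chip, 18 x 16 x 12 mm, 10 g, lying on the bed in the gap between pad and brick. Origin: centre of its underside.
- scraper: Hand scraper block standing upright on the green mat: white blade block 26 (x) x 48 (y) mm and 34 mm high, and on it a wooden grip 22 x 44 mm up to 72 mm. 0.12 kg. Origin: centre of its underside; z up. It is narrower than the gap between pad and brick (70 to 95 mm).
- mat: Green mat fixed on the bench, 150 x 150 x 4 mm, the scraper's place. Origin: centre of its underside.
- yellow_jar: Bystander: squat yellow ceramic jar, 84 mm across, 80 mm high. Origin under its centre.
- sauce: Bystander: amber sauce bottle, 56 mm across, 160 mm high. Origin under its centre.
- bowl: Bystander: white bowl, 120 mm across, 60 mm high. Origin under its centre.
- cup: Bystander: steel cup, 72 mm across, 80 mm high. Origin under its centre.
- spice: Bystander: terracotta-coloured spice jar, 48 mm across, 70 mm high. Origin under its centre.
- ladle: Bystander: spoon about 240 mm long, lying on the bench.
- tin: Bystander: steel tin, 72 mm across, 85 mm high. Origin under its centre.
Not all that is in view belongs to the job. There is more than one size of the scraper; the job needs the middle-sized.

How it is judged (in metres and radians):
On the way, in this order (a step that is already met when the one before it is completed fails the run):
1. all three chips lie in the catch tray (x of chip0 in the frame of station between -0.155 and -0.075 m and y of chip0 in the frame of station between -0.06 and 0.11 m and z of each of chip0, chip1, chip2 in the frame of station below 0.028 m and x of chip1 in the frame of station between -0.155 and -0.075 m and y of chip1 in the frame of station between -0.06 and 0.11 m and x of chip2 in the frame of station between -0.155 and -0.075 m and y of chip2 in the frame of station between -0.06 and 0.11 m), for 0.2 s.
2. the scraper is back on its mat, let go (horizontal distance between scraper and mat below 0.07 m and height (world z) of scraper below 0.04 m and linear speed of scraper below 0.03 m/s and contact force between the fingers and scraper below 0.2 N), for 0.2 s.
3. the pad presses on the brick (contact force between pad and brick above 0.5 N), for 0.1 s.
At the end, for the whole second after the job is handed in: The pad presses on the brick with 3 to 10 N (spring squeezed about 5 to 17 of its 20 mm), the fingers hold the trigger with over 1 N, the brick is at rest within 20 mm of where it was, all three chips lie in the catch tray, and the scraper rests on the mat (centre within 70 mm of the mat's), let go (all of step 1 and all of step 2 and contact force between pad and brick between 3 and 10 N and contact force between the fingers and trigger above 1 N and distance of brick from where it was at the start of the episode below 0.02 m and linear speed of brick below 0.02 m/s); the arm keeps its last pose, push and grip.
It fails at once if the brick is crushed: over 16 N from the pad (contact force between pad and brick above 16 N).
It fails at once if a chip is pushed with the fingers (contact force between the fingers and chip0 above 0.5 N or contact force between the fingers and chip1 above 0.5 N or contact force between the fingers and chip2 above 0.5 N).
It fails at once if the jaw is pushed by the robot itself (contact force between any of the fingers, the arm and jaw above 2 N).
It fails at once if the brick is shifted by over 25 mm (distance of brick from where it was at the start of the episode above 0.025 m).
It fails at once if another thing on the bench is disturbed (moved over 30 mm) (distance of any of yellow_jar, sauce, bowl, cup, spice, ladle, tin from where it was at the start of the episode above 0.03 m).
It also fails if it takes over 72 s, if anything falls off the work surface, if the arm or the gripper's body presses on something with over 40 N, if the wrist force passes 120 N, or if a joint passes its speed limit or range.

## Working session

There is one attempt and no reset: what is moved stays moved. The work goes in short steps, Python scripts to look and compute and a tool call to move; the robot and the scene stay as the last step left them, time stands still between calls to the robot, and variables do not carry over. Pictures are saved under pics/ and viewed, about 8 in all and at most 12, crops included, and the job is handed in when it is done.

Besides the shell and the picture viewer there is one more tool, called after "Call:" as name(argument=value, ...) on one line, values as JSON. play_rows: Moves the arm, as the interface text tells. Its arguments: {"type":"object","properties":{"deltas":{"type":"array"},"force":{"type":"number"}},"required":["deltas"]}

```bash
mkdir -p pics; python3 - <<'E'
from bench import r,eyes
import cv2,numpy as np
np.set_printoptions(precision=4,suppress=True)
print(r.sense())
for n in("scene","side"):
    cv2.imwrite(f"pics/{n}0.png",eyes.snapshot(n)[:,:,::-1]); print(n,eyes.get_calibration(n))
print(eyes.get_calibration("wrist"))
E
```

```text
{'time': 0.0, 'joint_pos': array([60.9968,  7.5143, 85.3317,  0.0001, 87.2605, -4.8912]), 'qd': array([ 0.1063, -0.0728, -0.0145,  0.0026,  0.0495,  0.0124]), 'joint_efforts': array([  0.001 , -56.9421, -50.054 ,  -0.0001,   0.0154,   0.    ]), 'tool_pos': array([244.8021, 547.1747, 230.23  ]), 'tcp_rot': array([-179.8939,   -0.0091,  155.888 ]), 'ft_force': array([-0.1805,  0.2622, -0.6693]), 'wrist_torque': array([-0.0369, -0.0103, -0.0134]), 'finger_gap': 85.27267703644586}
scene {'mtx': array([[510.2901,   0.    , 313.7674],
       [  0.    , 510.2901, 242.6775],
       [  0.    ,   0.    ,   1.    ]]), 'R': array([[-0.7683,  0.64  , -0.0045],
       [ 0.5206,  0.6208, -0.5862],
       [-0.3724, -0.4528, -0.8101]]), 't': array([ 394.4945, -250.2082, 1549.2242])}
side {'mtx': array([[492.0827,   0.    , 323.2169],
       [  0.    , 492.0827, 239.7488],
       [  0.    ,   0.    ,   1.    ]]), 'R': array([[ 0.7528, -0.6582, -0.003 ],
       [-0.4093, -0.4646, -0.7852],
       [ 0.5155,  0.5924, -0.6192]]), 't': array([-397.5214,  339.8786, 1144.5259])}
{'mtx': array([[379.5686,   0.    , 317.4768],
       [  0.    , 379.5686, 236.8608],
       [  0.    ,   0.    ,   1.    ]]), 'T_tool_cam': array([[  -0.0007,   -0.9468,   -0.3218,   81.589 ],
       [   1.    ,   -0.0005,   -0.0007,   -1.2785],
       [   0.0005,   -0.3218,    0.9468, -142.7275],
       [   0.    ,    0.    ,    0.    ,    1.    ]])}
```

View pics/scene0.png

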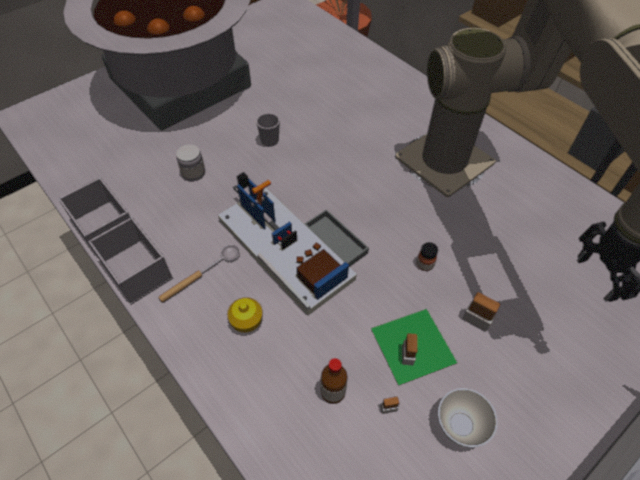

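View pics/side0.png

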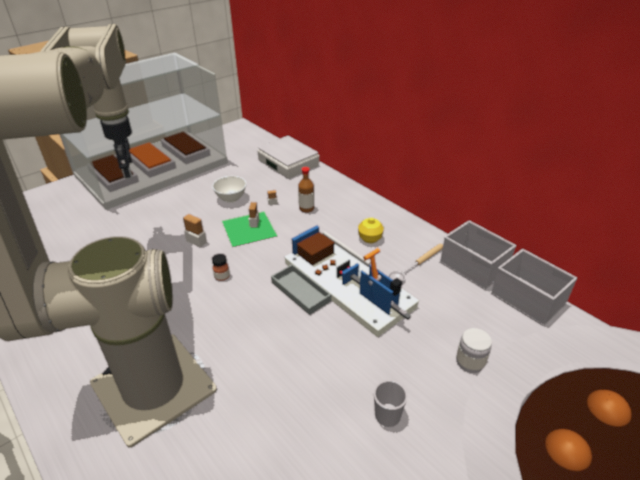

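Both pictures show three scrapers. In the scene view they are a large one off the mat (483,308), one on the green mat (411,347) and a tiny one (390,404). The one on the mat is the middle-sized one. The clamp runs from the housing (257,205) to the fixed jaw (330,280), with the chips near (307,255) and the tray at (337,238). I'll confirm in one enlarged crop.

```bash
cat > h.py <<'E'
import cv2,numpy as np
from bench import r,eyes
from scipy.spatial.transform import Rotation as Ro
np.set_printoptions(precision=1,suppress=True)
def cam(n,s=None):
    c=eyes.get_calibration(n)
    if n!="wrist": return c["mtx"],c["R"],c["t"]
    T=np.eye(4);T[:3,:3]=Ro.from_euler("xyz",s["tcp_rot"],degrees=True).as_matrix();T[:3,3]=s["tool_pos"]
    W=np.linalg.inv(T@c["T_tool_cam"]);return c["mtx"],W[:3,:3],W[:3,3]
def hit(c,uv,z):
    K,R,t=c;d=R.T@np.linalg.solve(K,[uv[0],uv[1],1]);o=-R.T@t
    return o+d*(z-o[2])/d[2]
def proj(c,X):
    K,R,t=c;p=K@(R@np.asarray(X,float)+t);return p[:2]/p[2]
E
python3 - <<'E'
from h import *
im=cv2.imread("pics/scene0.png");c=cam("scene")
cv2.imwrite("pics/c1.png",cv2.resize(im[165:425,210:510],None,fx=2.3,fy=2.3,interpolation=cv2.INTER_CUBIC))
hsv=cv2.cvtColor(im,cv2.COLOR_BGR2HSV)
m=cv2.inRange(hsv,(50,120,60),(75,255,255));q=cv2.boxPoints(cv2.minAreaRect(cv2.findNonZero(m)))
P=[hit(c,p,4) for p in q];print("mat",np.array(P),np.mean(P,0))
for k,uv,z in[("jawL",(318,296),90),("jawR",(349,264),90),("housing",(257,203),115),("chips",(308,252),36),("scr top",(411,338),76),("scr base",(410,360),4),("big",(485,300),80),("spice",(428,260),50),("tray",(337,238),4)]:print(k,hit(c,uv,z))
E
```

```text
mat [[558.6 268.9   4. ]
 [404.7 303.3   4. ]
 [469.3 453.3   4. ]
 [610.3 416.8   4. ]] [510.7 360.6   4. ]
jawL [630.5 156.4  90. ]
jawR [517.  136.7  90. ]
housing [ 583.8 -141.1  115. ]
chips [546.7  17.1  36. ]
scr top [536.7 362.9  76. ]
scr base [545.2 382.8   4. ]
big [339.  406.7  80. ]
spice [338.3 236.3  50. ]
tray [443.9  14.3   4. ]
```

View pics/c1.png

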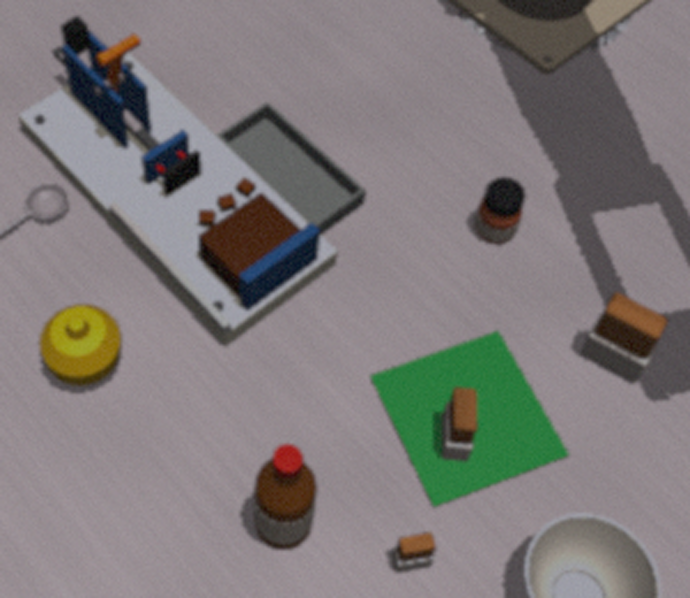

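The crop confirms it. The scraper on the mat (crop 461,425) is the middle of the three sizes; the larger (627,338) and tiny (415,550) ones are off the mat. The three chips (crop 207,217; 226,202; 247,187) lie along the brick's near face. Next, a wrist view of the mat and then of the station.

```bash
cat >> h.py <<'E'
def plan(wps,s=None,vmax=55.,wmax=10.):
    """wps: list of (x,y,z,yaw) mm,deg tool down; prints rows (m, rad) in tool axes, assuming exact tracking"""
    s=s or r.sense();p=np.array(s["tool_pos"]);yaw=s["tcp_rot"][2];R=Ro.from_euler("xyz",s["tcp_rot"],degrees=True);rows=[]
    for w in wps:
        G=Ro.from_euler("xyz",[180,0,w[3]],degrees=True);d=np.array(w[:3])-p;rv=(R.inv()*G).as_rotvec()
        n=max(1,int(np.ceil(max(np.linalg.norm(d)/vmax,np.degrees(np.linalg.norm(rv))/wmax))))
        for i in range(n):
            rows.append([np.round(R.inv().apply(d/n)/1000,4).tolist(),np.round(rv/n,3).tolist()]);R=R*Ro.from_rotvec(rv/n)
        p=np.array(w[:3],float);R=G
    for i,x in enumerate(rows): print(i,x)
def st():
    s=r.sense();print("t",round(s["time"],2),"pos",s["tool_pos"],"rot",s["tcp_rot"],"F",s["ft_force"],"gap",round(s["finger_gap"],1));return s
E
python3 -c "
from h import *
plan([(515,370,240,100)])"
```

```text
0 [[-0.0532, -0.0086, -0.0016], [-0.0, 0.0, 0.163]]
1 [[-0.0539, 0.0001, -0.0016], [-0.0, 0.0, 0.163]]
2 [[-0.0531, 0.0089, -0.0016], [-0.0, 0.0, 0.163]]
3 [[-0.051, 0.0173, -0.0016], [-0.0, 0.0, 0.163]]
4 [[-0.0475, 0.0254, -0.0016], [-0.0, 0.0, 0.163]]
5 [[-0.0428, 0.0327, -0.0016], [-0.0, 0.0, 0.163]]
```

Call:
play_rows(deltas=[[[-0.053,-0.009,-0.002],[0,0,0.163],0],[[-0.054,0,-0.002],[0,0,0.163],0],[[-0.053,0.009,-0.002],[0,0,0.163],0],[[-0.051,0.017,-0.002],[0,0,0.163],0],[[-0.048,0.025,-0.002],[0,0,0.163],0],[[-0.043,0.033,-0.002],[0,0,0.163],0],[[0,0,0],[0,0,0],0],[[0,0,0],[0,0,0],0]])

```text
time: 1.1
tool_pos: [517.9, 359.2, 237.3]
tcp_rot: [-179.5, 0.3, 98.2]
ft_force: [-0.6, 0.5, 0.0]
finger_gap: 85.4
```

```bash
python3 - <<'E'
from h import *
s=st();im=eyes.snapshot("wrist")[:,:,::-1];cv2.imwrite("pics/w1.png",im);c=cam("wrist",s)
hsv=cv2.cvtColor(im,cv2.COLOR_BGR2HSV)
m=cv2.inRange(hsv,(50,120,40),(75,255,255));q=cv2.boxPoints(cv2.minAreaRect(cv2.findNonZero(m)))
P=np.array([hit(c,p,4) for p in q]);print("mat",P,P.mean(0))
m=cv2.inRange(hsv,(3,120,60),(18,255,255))
for k in cv2.findContours(m,0,2)[0]:
    if cv2.contourArea(k)>150:
        b=cv2.minAreaRect(k);P=np.array([hit(c,p,76) for p in cv2.boxPoints(b)]);print("wood",b[0],P[:,:2].tolist(),P.mean(0))
plan([(560,30,280,95)])
E
```

```text
t 1.1 pos [517.9 359.2 237.3] rot [-179.5    0.3   98.2] F [-0.6  0.5  0. ] gap 85.4
mat [[416.7 316.5   4. ]
 [469.9 452.1   4. ]
 [609.  409.4   4. ]
 [570.1 259.9   4. ]] [516.4 359.5   4. ]
wood (116.8678970336914, 297.63427734375) [[326.3279962130194, 252.13222755809156], [341.9122538719491, 275.9320732818024], [373.31665846643557, 252.97694504670133], [358.00641860767223, 228.0427050023704]] [349.9 252.3  76. ]
wood (569.5538330078125, 294.53076171875) [[702.8990430671706, 302.5605894653129], [713.0595798712404, 357.6297000883436], [795.279862710883, 327.1561514179556], [789.3426108036253, 267.99322207410904]] [750.1 313.8  76. ]
wood (350.2677001953125, 199.6399383544922) [[518.574900011187, 366.0194955903001], [547.8677687859047, 395.1619841227253], [565.6553795635517, 377.6600487662391], [536.2284124463974, 347.39677984792684]] [542.1 371.6  76. ]
wood (495.4025573730469, 146.5638885498047) [[628.6835879110967, 431.8387893739173], [636.2705197060617, 444.5279305805157], [665.063790724227, 427.8925903306444], [657.6920205520528, 414.6909476319013]] [646.9 429.7  76. ]
wood (101.7458724975586, 111.75809478759766) [[320.4881761996624, 434.14697735118597], [348.05427733891986, 446.3032230467362], [366.7622774622481, 388.9031445103033], [337.46712981801136, 375.25953804122605]] [343.2 411.2  76. ]
0 [[-0.0474, -0.0008, -0.0059], [-0.001, 0.001, 0.008]]
1 [[-0.0474, -0.0004, -0.0059], [-0.001, 0.001, 0.008]]
2 [[-0.0474, -0.0, -0.0059], [-0.001, 0.001, 0.008]]
3 [[-0.0474, 0.0003, -0.006], [-0.001, 0.001, 0.008]]
4 [[-0.0474, 0.0007, -0.006], [-0.001, 0.001, 0.008]]
5 [[-0.0474, 0.0011, -0.006], [-0.001, 0.001, 0.008]]
6 [[-0.0474, 0.0015, -0.0061], [-0.001, 0.001, 0.008]]
```

View pics/w1.png

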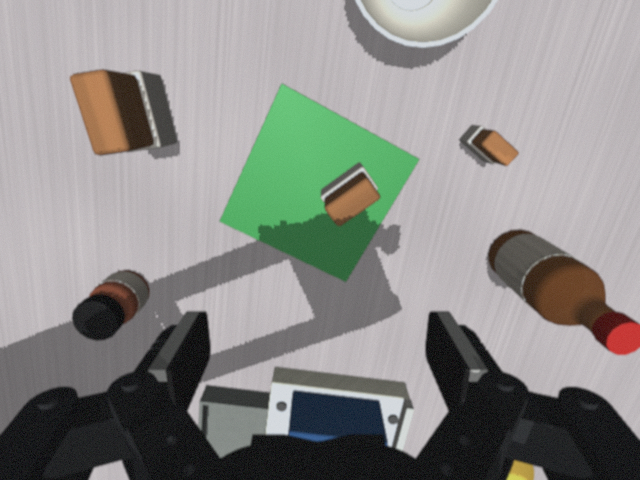

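The scraper on the mat is at (350,195), with its long axis at about 45° and its top at world (542,372). Next, a clear view of the station.

Call:
play_rows(deltas=[[[-0.055,0,-0.008],[0,0,0.008],0],[[-0.055,0,-0.008],[0,0,0.008],0],[[-0.055,0,-0.008],[0,0,0.008],0],[[-0.055,0,-0.008],[0,0,0.008],0],[[-0.055,0.001,-0.008],[0,0,0.008],0],[[-0.055,0.001,-0.008],[0,0,0.008],0],[[-0.05,0.001,-0.008],[0,0,0.008],0],[[0,0,0],[0,0,0],0]])

```text
time: 2.15
tool_pos: [565.5, -16.3, 295.6]
tcp_rot: [-179.5, 0.3, 96.5]
ft_force: [-0.5, 0.7, -0.3]
finger_gap: 85.5
```

```bash
python3 - <<'E'
from h import *
import pickle
s=st();im=eyes.snapshot("wrist")[:,:,::-1];cv2.imwrite("pics/w2.png",im);pickle.dump(s,open("w2.pkl","wb"))
E
```

```text
t 2.15 pos [565.5 -16.3 295.6] rot [-179.5    0.3   96.5] F [-0.5  0.7 -0.3] gap 85.5
```

View pics/w2.png

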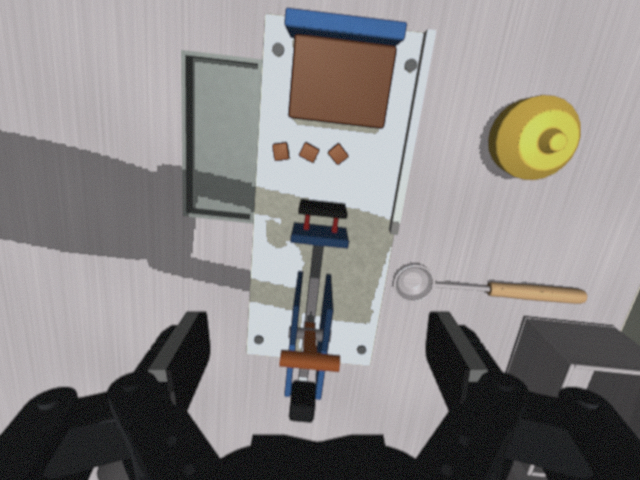

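Clear view. The chips are at (281,151), (310,152) and (339,154), the brick is centred at (343,80), the pad front is near (323,203), the tbar is at (310,360), and the bed's open left edge runs from (266,16) to (247,353).

```bash
cat >> h.py <<'E'
import pickle,os
def ST():
    return pickle.load(open("st.pkl","rb"))
def s2w(x,y,z=0):
    o,a=ST();c,s=np.cos(a),np.sin(a);return np.array([o[0]+c*x-s*y,o[1]+s*x+c*y,z])
def w2s(P):
    o,a=ST();c,s=np.cos(a),np.sin(a);d=np.asarray(P)[:2]-o;return np.array([c*d[0]+s*d[1],-s*d[0]+c*d[1]])
E
python3 - <<'E'
from h import *
s=pickle.load(open("w2.pkl","rb"));c=cam("wrist",s);im=cv2.imread("pics/w2.png")
M=[((247,354),-75,-235,30),((371,365),85,-235,30),((266,15),-75,150,30)]
A=np.array([[x,y] for _,x,y,_ in M],float);B=np.array([hit(c,u,z)[:2] for u,_,_,z in M])
H=(A-A.mean(0)).T@(B-B.mean(0));a=np.arctan2(H[0,1]-H[1,0],H[0,0]+H[1,1])
R=np.array([[np.cos(a),-np.sin(a)],[np.sin(a),np.cos(a)]]);o=B.mean(0)-R@A.mean(0)
print("station",o,np.degrees(a),"res",B-(A@R.T+o));pickle.dump((o,a),open("st.pkl","wb"))
hsv=cv2.cvtColor(im,cv2.COLOR_BGR2HSV);m=cv2.inRange(hsv,(3,70,40),(18,255,255))
for k in cv2.findContours(m[:280,200:440],0,2)[0]:
    if cv2.contourArea(k)>60:
        b=cv2.minAreaRect(k+np.array([200,0]));z=75 if b[0][1]<120 else 42
        print("brown z",z,[w2s(hit(c,p,z)).round() .tolist() for p in cv2.boxPoints(b)],w2s(hit(c,b[0],z)))
for n,u,z in[("pad front L",(300,202),70),("padR",(347,207),70),("jaw back L",(292,241),77),("jaw R",(348,246),77),("brickbotL",(290,119),75),("brickbotR",(384,128),75),("tbar L",(281,358),171),("tbarR",(340,363),171),("fixedjaw L",(286,30),90),("fj R",(405,42),90),("rim end",(391,232),45)]:print(n,w2s(hit(c,u,z)),hit(c,u,z))
E
```

```text
station [572.2  -8. ] 0.3765591532785766 res [[-0.1  0.3]
 [-0.5  1.5]
 [ 0.6 -1.8]]
brown z 42 [[-3.0, 29.0], [7.0, 39.0], [19.0, 28.0], [9.0, 18.0]] [ 8.3 28.5]
brown z 42 [[-31.0, 23.0], [-26.0, 36.0], [-11.0, 31.0], [-16.0, 18.0]] [-21.4  27. ]
brown z 42 [[-59.0, 31.0], [-45.0, 34.0], [-42.0, 19.0], [-56.0, 15.0]] [-50.5  24.9]
brown z 75 [[-45.0, 60.0], [-42.0, 129.0], [45.0, 129.0], [48.0, 60.0]] [ 1.1 95.6]
pad front L [-24.7 -19.2] [547.6 -27.3  70. ]
padR [ 22.4 -19.2] [594.7 -27.   70. ]
jaw back L [-28.9 -58.5] [543.7 -66.7  77. ]
jaw R [ 28.1 -57.7] [600.6 -65.5  77. ]
brickbotL [-40.7  58.6] [531.1  50.3  75. ]
brickbotR [45.9 59.9] [617.7  52.2  75. ]
tbar L [ -25.3 -129. ] [ 547.7 -137.1  171. ]
tbarR [  24.4 -128.4] [ 597.4 -136.2  171. ]
fixedjaw L [-48.5 128.1] [522.8 119.8  90. ]
fj R [ 49.5 129.6] [620.8 121.9  90. ]
rim end [ 76.1 -48.1] [648.6 -55.6  45. ]
```

```bash
python3 -c "
from h import *
plan([(542,372,150,45)])"
```

```text
0 [[0.0484, 0.0028, 0.0179], [-0.001, 0.001, 0.113]]
1 [[0.0484, -0.0027, 0.018], [-0.001, 0.001, 0.113]]
2 [[0.0478, -0.0081, 0.018], [-0.001, 0.001, 0.113]]
3 [[0.0465, -0.0134, 0.018], [-0.001, 0.001, 0.113]]
4 [[0.0447, -0.0186, 0.0181], [-0.001, 0.001, 0.113]]
5 [[0.0423, -0.0235, 0.0181], [-0.001, 0.001, 0.113]]
6 [[0.0394, -0.0281, 0.0181], [-0.001, 0.001, 0.113]]
7 [[0.036, -0.0324, 0.0181], [-0.001, 0.001, 0.113]]
```

Call:
play_rows(deltas=[[[0.048,0.003,0.016],[-0.001,0.001,0.113],0],[[0.048,-0.003,0.016],[-0.001,0.001,0.113],0],[[0.048,-0.008,0.016],[-0.001,0.001,0.113],0],[[0.047,-0.013,0.016],[-0.001,0.001,0.113],0],[[0.045,-0.019,0.018],[-0.001,0.001,0.113],0],[[0.042,-0.024,0.018],[-0.001,0.001,0.113],0],[[0.039,-0.028,0.018],[-0.001,0.001,0.113],0],[[0.036,-0.032,0.018],[-0.001,0.001,0.113],0]])

```text
time: 3.2
tool_pos: [533.5, 397.8, 154.6]
tcp_rot: [-180.0, -0.2, 44.3]
ft_force: [-0.0, -0.8, 0.3]
finger_gap: 85.6
```

```bash
python3 -c "
from h import *
s=st();plan([(542,372,130,45),(542,372,47,45)],s,vmax=30)"
```

```text
t 3.2 pos [533.5 397.8 154.6] rot [-180.    -0.2   44.3] F [-0.  -0.8  0.3] gap 85.6
0 [[-0.006, 0.0122, 0.0123], [-0.0, -0.002, -0.006]]
1 [[-0.0061, 0.0122, 0.0123], [-0.0, -0.002, -0.006]]
2 [[-0.0, -0.0, 0.0277], [0.0, 0.0, 0.0]]
3 [[-0.0, -0.0, 0.0277], [0.0, 0.0, 0.0]]
4 [[-0.0, -0.0, 0.0277], [0.0, 0.0, 0.0]]
```

Call:
play_rows(deltas=[[[-0.006,0.012,0.012],[0,-0.002,-0.006],0],[[-0.006,0.012,0.012],[0,-0.002,-0.006],0],[[0,0,0],[0,0,0],0]])

```text
time: 3.58
tool_pos: [535.0, 377.9, 125.8]
tcp_rot: [-179.8, 0.4, 45.6]
ft_force: [-0.1, -0.4, 0.0]
finger_gap: 85.6
```

```bash
python3 -c "
from h import *
s=st();plan([(542,372,130,45),(542,372,47,45)],s,vmax=30)"
```

```text
t 3.58 pos [535.  377.9 125.8] rot [-179.8    0.4   45.6] F [-0.1 -0.4  0. ] gap 85.6
0 [[0.0006, 0.0091, -0.0042], [-0.003, 0.006, 0.011]]
1 [[-0.0, -0.0, 0.0277], [0.0, 0.0, 0.0]]
2 [[-0.0, -0.0, 0.0277], [0.0, 0.0, 0.0]]
3 [[-0.0, -0.0, 0.0277], [0.0, 0.0, 0.0]]
```

Call:
play_rows(deltas=[[[0,0.009,0],[-0.003,0.006,0.011],0],[[0,0,0.025],[0,0,0],0],[[0,0,0.025],[0,0,0],0],[[0,0,0.02],[0,0,0],0],[[0,0,0],[0,0,0],0]])

```text
time: 4.2
tool_pos: [547.1, 368.8, 59.8]
tcp_rot: [179.8, -0.5, 44.6]
ft_force: [0.1, -1.3, -0.5]
finger_gap: 85.4
```

```bash
python3 -c "
from h import *
s=st();plan([(542,372,46,45)],s,vmax=30)"
```

```text
t 4.2 pos [547.1 368.8  59.8] rot [179.8  -0.5  44.6] F [ 0.1 -1.3 -0.5] gap 85.4
0 [[-0.0015, -0.0059, 0.0138], [0.003, -0.009, -0.007]]
```

Call:
play_rows(deltas=[[[-0.001,-0.004,0.012],[0.002,-0.006,-0.004],0],[[0,0,0],[0,0,0],0],[[0,0,0],[0,0,0],0]], force=40)

```text
time: 4.58
tool_pos: [545.2, 371.8, 49.7]
tcp_rot: [179.9, -0.4, 44.8]
ft_force: [-0.4, -0.7, -0.2]
finger_gap: 85.3
```

```bash
python3 -c "
from h import *
s=st();plan([(542,372,46,45)],s,vmax=30)"
```

```text
t 4.58 pos [545.2 371.8  49.7] rot [179.9  -0.4  44.8] F [-0.4 -0.7 -0.2] gap 85.3
0 [[-0.0022, -0.0024, 0.0037], [0.002, -0.006, -0.003]]
```

Call:
play_rows(deltas=[[[-0.002,-0.002,0.003],[0,-0.006,0],0.3],[[0,0,0],[0,0,0],1],[[0,0,0],[0,0,0],1],[[0,0,0],[0,0,0],1],[[0,0,0],[0,0,0],1],[[0,0,0],[0,0,0],1]], force=40)

```text
time: 5.32
tool_pos: [542.7, 372.4, 47.7]
tcp_rot: [179.9, -0.1, 44.9]
ft_force: [0.1, 0.2, 0.2]
finger_gap: 21.1
```

```bash
python3 -c "
from h import *
s=st();w=s2w(46,23);print(w)
plan([(542,372,80,45),(535,330,150,50),(w[0],w[1],165,90.4)],s,vmax=50)"
```

```text
t 5.33 pos [542.7 372.4  47.7] rot [179.9  -0.1  44.9] F [0.1 0.2 0.2] gap 21.1
[618.   15.3   0. ]
0 [[-0.0007, -0.0001, -0.0323], [0.002, -0.002, -0.002]]
1 [[-0.0173, 0.0124, -0.035], [-0.0, 0.0, -0.044]]
2 [[-0.0178, 0.0116, -0.035], [-0.0, 0.0, -0.044]]
3 [[-0.0268, 0.038, -0.0021], [0.0, 0.0, -0.101]]
4 [[-0.0305, 0.0351, -0.0021], [0.0, 0.0, -0.101]]
5 [[-0.0339, 0.0318, -0.0021], [0.0, 0.0, -0.101]]
6 [[-0.0369, 0.0283, -0.0021], [0.0, 0.0, -0.101]]
7 [[-0.0396, 0.0244, -0.0021], [0.0, 0.0, -0.101]]
8 [[-0.0418, 0.0203, -0.0021], [0.0, 0.0, -0.101]]
9 [[-0.0437, 0.016, -0.0021], [0.0, 0.0, -0.101]]
```

Call:
play_rows(deltas=[[[0,0,-0.035],[0,0,0],1],[[-0.017,0.012,-0.035],[0,0,-0.044],1],[[-0.018,0.012,-0.035],[0,0,-0.044],1],[[-0.027,0.038,-0.004],[0,0,-0.101],1],[[-0.03,0.035,-0.004],[0,0,-0.101],1],[[-0.034,0.032,-0.002],[0,0,-0.101],1],[[-0.037,0.028,-0.002],[0,0,-0.101],1],[[-0.03,0.018,-0.002],[0,0,-0.08],1]])

```text
time: 6.32
tool_pos: [592.5, 111.9, 169.3]
tcp_rot: [179.9, 0.1, 79.0]
ft_force: [0.3, 0.2, -0.8]
finger_gap: 21.4
```

```bash
python3 -c "
from h import *
s=st();w=s2w(46,23)
plan([(w[0],w[1],165,90.4)],s,vmax=50)"
```

```text
t 6.33 pos [592.5 111.9 169.3] rot [179.9   0.1  79. ] F [ 0.3  0.2 -0.8] gap 21.4
0 [[-0.03, 0.0145, 0.0015], [0.0, 0.001, -0.066]]
1 [[-0.0309, 0.0125, 0.0015], [0.0, 0.001, -0.066]]
2 [[-0.0316, 0.0104, 0.0014], [0.0, 0.001, -0.066]]
```

Call:
play_rows(deltas=[[[-0.03,0.013,0],[0,0,-0.066],1],[[-0.028,0.011,0],[0,0,-0.06],1],[[-0.022,0.007,0],[0,0,-0.06],1],[[0,0,0],[0,0,0],1],[[0,0,0],[0,0,0],1]])

```text
time: 6.95
tool_pos: [612.7, 22.8, 168.7]
tcp_rot: [-180.0, 0.1, 89.7]
ft_force: [0.9, -0.4, -3.0]
finger_gap: 21.0
```

```bash
python3 - <<'E'
from h import *
s=st();w=s2w(46,23);print(w2s(s["tool_pos"]))
plan([(w[0],w[1],130,90.4)],s,vmax=50)
cv2.imwrite("pics/w3.png",eyes.snapshot("wrist")[:,:,::-1])
E
```

```text
t 6.95 pos [612.7  22.8 168.7] rot [-180.     0.1   89.7] F [ 0.9 -0.4 -3. ] gap 21.0
[40.7 30.5]
0 [[-0.0074, 0.0054, 0.0388], [-0.0, 0.002, -0.012]]
```

View pics/w3.png

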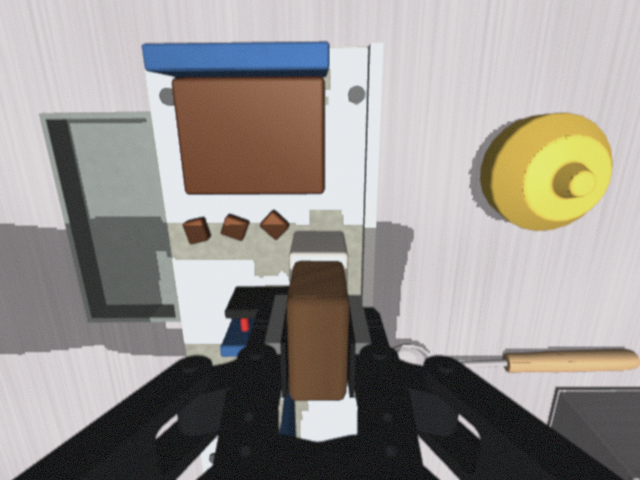

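The scraper is held upright and square to the bed (grip at 318,330). The chips are undisturbed at (196,230), (235,227) and (274,224).

```bash
python3 - <<'E'
from h import *
s=st();c=cam("wrist",s)
for u in[(318,262),(318,399)]:print("grip end",w2s(hit(c,u,197))-w2s(s["tool_pos"]))
for u in[(290,245),(348,245)]:print("blade",w2s(hit(c,u,s["tool_pos"][2]-9.7))-w2s(s["tool_pos"]))
for u in[(196,230),(235,227),(274,224)]:print("chip",w2s(hit(c,u,42)))
for u in[(185,193),(324,193)]:print("brick",w2s(hit(c,u,75)))
print("pad", w2s(hit(c,(250,288),70)))
E
```

```text
t 7.0 pos [612.7  22.8 168.8] rot [-180.     0.1   89.7] F [ 0.7 -0.  -2. ] gap 21.4
grip end [ 1.2 33.7]
grip end [  0.6 -21.6]
blade [-10.8  25.8]
blade [14.  25.5]
chip [-49.4  26.2]
chip [-20.1  28.2]
chip [ 9.  30.2]
brick [-42.2  61.4]
brick [45.8 60.4]
pad [-6.7 -8.2]
```

Call:
play_rows(deltas=[[[-0.006,0.005,0.03],[0,0.002,-0.012],1],[[0,0,0.025],[0,0,0],1],[[0,0,0.02],[0,0,0],1],[[0,0,0],[0,0,0],1],[[0,0,0],[0,0,0],1]])

```text
time: 7.62
tool_pos: [618.3, 20.9, 93.3]
tcp_rot: [179.9, -0.0, 90.6]
ft_force: [0.4, -0.4, -0.8]
finger_gap: 21.0
```

```bash
python3 - <<'E'
from h import *
s=st();w=s2w(45,24);print(w2s(s["tool_pos"]))
plan([(w[0],w[1],76,90.4)],s,vmax=50)
E
```

```text
t 7.62 pos [618.3  20.9  93.3] rot [179.9  -0.   90.6] F [ 0.4 -0.4 -0.8] gap 21.0
[46.3 28.6]
0 [[-0.0046, -0.0014, 0.0173], [0.002, -0.0, 0.004]]
```

Call:
play_rows(deltas=[[[-0.004,-0.001,0.008],[0.002,0,0.004],1],[[0,0,0.007],[0,0,0],1],[[0,0,0],[0,0,0],1],[[0,0,0],[0,0,0],1]])

```text
time: 8.12
tool_pos: [618.8, 16.5, 79.8]
tcp_rot: [179.8, -0.0, 90.3]
ft_force: [-0.2, 0.1, -0.5]
finger_gap: 21.4
```

```bash
python3 - <<'E'
from h import *
s=st();w=s2w(45,24);print(w2s(s["tool_pos"]))
E
```

```text
t 8.12 pos [618.8  16.5  79.8] rot [179.8  -0.   90.3] F [-0.2  0.1 -0.5] gap 21.4
[46.8 24.2]
```

Call:
play_rows(deltas=[[[0,-0.006,0.003],[0,0,0],1],[[0,-0.012,0.001],[0,0,0],1],[[0,-0.012,0],[0,0,0],1],[[0,-0.012,0],[0,0,0],1],[[0,-0.01,0],[0,0,0],1]])

```text
time: 8.75
tool_pos: [563.4, 16.2, 75.6]
tcp_rot: [179.8, -0.0, 90.3]
ft_force: [-0.0, 0.4, -1.6]
finger_gap: 21.6
```

```bash
python3 - <<'E'
from h import *
s=st();print(w2s(s["tool_pos"]))
E
```

```text
t 8.75 pos [563.4  16.2  75.6] rot [179.8  -0.   90.3] F [-0.   0.4 -1.6] gap 21.6
[-8.6 24.3]
```

Call:
play_rows(deltas=[[[0,-0.009,0],[0,0,0],1],[[0,-0.01,0],[0,0,0],1],[[0,-0.01,0],[0,0,0],1],[[0,-0.01,0],[0,0,0],1],[[0,-0.01,0],[0,0,0],1],[[0,-0.009,0],[0,0,0],1],[[0,-0.006,0],[0,0,0],1],[[0,0,0],[0,0,0],1]])

```text
time: 9.75
tool_pos: [494.1, 15.8, 75.6]
tcp_rot: [179.7, -0.0, 90.3]
ft_force: [0.8, 0.8, -1.6]
finger_gap: 21.8
```

```bash
python3 - <<'E'
from h import *
s=st();print(w2s(s["tool_pos"]))
im=eyes.snapshot("scene")[:,:,::-1];a=im[170:320,200:400]
b=eyes.snapshot("wrist")[:,:,::-1]
cv2.imwrite("pics/c4.png",np.hstack([cv2.resize(a,(400,300),interpolation=2),cv2.resize(b,(400,300))]))
E
```

```text
t 9.75 pos [494.1  15.8  75.6] rot [179.7  -0.   90.3] F [ 0.8  0.8 -1.6] gap 21.8
[-77.9  24.4]
```

View pics/c4.png

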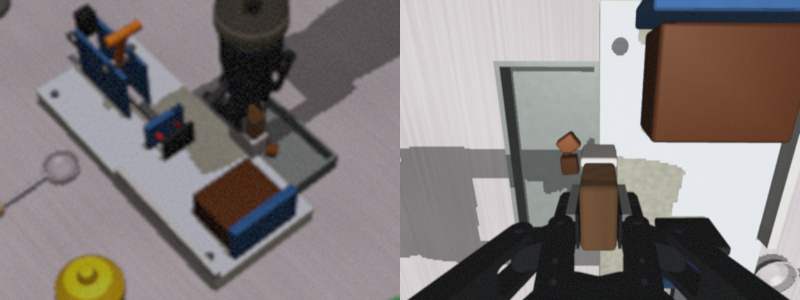

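Two chips show in the tray at (568,143) and (570,163), and the third is hidden by the scraper. I'll lift and count.

Call:
play_rows(deltas=[[[0,0,-0.03],[0,0,0],1],[[0,0,-0.045],[0,0,0],1],[[-0.03,0,-0.02],[0,0,0],1],[[-0.03,0,0],[0,0,0],1],[[0,0,0],[0,0,0],1]])

```text
time: 10.48
tool_pos: [495.9, -45.6, 174.1]
tcp_rot: [179.7, 0.0, 90.4]
ft_force: [-1.5, 0.3, -1.1]
finger_gap: 21.3
```

```bash
cat > chips.py <<'E'
from h import *
def chips(tag):
    s=st();c=cam("wrist",s);im=eyes.snapshot("wrist")[:,:,::-1];cv2.imwrite(f"pics/{tag}.png",im)
    m=cv2.inRange(cv2.cvtColor(im,cv2.COLOR_BGR2HSV),(3,70,40),(18,255,255))
    for k in cv2.findContours(m,0,2)[0]:
        if 40<cv2.contourArea(k)<3000:
            u=cv2.minAreaRect(k)[0];print("brown",np.array(u),cv2.contourArea(k),"st@z16",w2s(hit(c,u,16)),"@z42",w2s(hit(c,u,42)))
E
python3 -c "
from chips import *
chips('w5')
plan([(500,120,175,85),(542,372,150,45)],vmax=50)"
```

```text
t 10.47 pos [495.9 -45.6 174.1] rot [179.7   0.   90.4] F [-1.5  0.3 -1.1] gap 21.3
brown [437.7 467.5] 615.0 st@z16 [  52.4 -316.7] @z42 [  41.3 -285.5]
brown [302.5 131. ] 257.5 st@z16 [-86.4  27. ] @z42 [-85.6  28.5]
brown [280.9 126.6] 856.0 st@z16 [-102.8   30.2] @z42 [-100.5   31.5]
0 [[0.0412, 0.0013, -0.0002], [0.002, -0.0, 0.024]]
1 [[0.0412, 0.0003, -0.0002], [0.002, -0.0, 0.024]]
2 [[0.0412, -0.0006, -0.0002], [0.002, -0.0, 0.024]]
3 [[0.0412, -0.0016, -0.0002], [0.002, -0.0, 0.024]]
4 [[0.0425, 0.0033, 0.0042], [-0.0, -0.0, 0.116]]
5 [[0.0425, -0.0016, 0.0042], [-0.0, -0.0, 0.116]]
6 [[0.0421, -0.0066, 0.0042], [-0.0, -0.0, 0.116]]
7 [[0.041, -0.0114, 0.0042], [-0.0, -0.0, 0.116]]
8 [[0.0394, -0.0161, 0.0042], [-0.0, -0.0, 0.116]]
9 [[0.0373, -0.0206, 0.0042], [-0.0, -0.0, 0.116]]
```

View pics/w5.png

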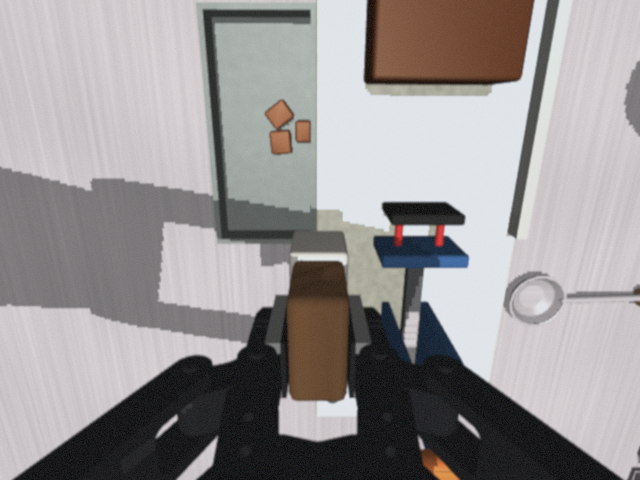

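All three chips, (280,112), (281,142) and (303,131), lie in the tray and the bed is clear. Now I'll return the scraper.

```bash
python3 -c "
from h import *
plan([(514,362,150,60)],vmax=54)"
```

```text
0 [[0.0508, 0.0026, 0.003], [0.001, -0.0, 0.066]]
1 [[0.0509, -0.0007, 0.003], [0.001, -0.0, 0.066]]
2 [[0.0507, -0.0041, 0.003], [0.001, -0.0, 0.066]]
3 [[0.0503, -0.0075, 0.003], [0.001, -0.0, 0.066]]
4 [[0.0497, -0.0108, 0.003], [0.001, -0.0, 0.066]]
5 [[0.0489, -0.0141, 0.003], [0.001, -0.0, 0.066]]
6 [[0.0479, -0.0173, 0.003], [0.001, -0.0, 0.066]]
7 [[0.0466, -0.0204, 0.003], [0.001, -0.0, 0.066]]
```

Call:
play_rows(deltas=[[[0.051,0.003,0],[0,0,0.066],1],[[0.051,-0.001,0],[0,0,0.066],1],[[0.051,-0.004,0],[0,0,0.066],1],[[0.05,-0.007,0.002],[0,0,0.066],1],[[0.05,-0.011,0.003],[0,0,0.066],1],[[0.048,-0.014,0.004],[0,0,0.066],1],[[0.044,-0.017,0.004],[0,0,0.06],1],[[0.03,-0.012,0.004],[0,0,0.04],1]])

```text
time: 11.52
tool_pos: [513.1, 355.4, 154.3]
tcp_rot: [179.9, -0.2, 61.0]
ft_force: [-0.3, 0.2, -0.6]
finger_gap: 20.9
```

Call:
play_rows(deltas=[[[0,0,0.03],[0,0,0],1],[[0,0,0.03],[0,0,0],1],[[0,0,0],[0,0,0],1],[[0,0,0],[0,0,0],1]])

```text
time: 12.02
tool_pos: [510.0, 362.3, 91.7]
tcp_rot: [180.0, -0.1, 61.4]
ft_force: [0.3, 0.5, -0.5]
finger_gap: 21.4
```

Call:
play_rows(deltas=[[[0,0,0.018],[0,0,0],1],[[0,0,0.015],[0,0,0],1],[[0,0,0.006],[0,0,0],1],[[0,0,0.001],[0,0,0],1],[[0,0,0],[0,0,0],1]])

```text
time: 12.65
tool_pos: [511.5, 362.8, 51.5]
tcp_rot: [179.9, -0.3, 61.3]
ft_force: [0.7, -0.3, -1.3]
finger_gap: 21.3
```

Call:
play_rows(deltas=[[[0,0,0.003],[0,0,0],1],[[0,0,0.001],[0,0,0],1],[[0,0,0],[0,0,0],1]])

```text
time: 13.02
tool_pos: [512.2, 363.1, 48.3]
tcp_rot: [179.8, -0.4, 61.3]
ft_force: [0.5, 0.5, -1.9]
finger_gap: 21.2
```

Call:
play_rows(deltas=[[[0,0,0],[0,0,0],0.4],[[0,0,0],[0,0,0],0.2],[[0,0,0],[0,0,0],0.2],[[0,0,0],[0,0,0],0.2],[[0,0,-0.03],[0,0,0],0.2],[[0,0,-0.05],[0,0,0],0.2],[[0,0,-0.05],[0,0,0],0.2],[[0,0,-0.04],[0,0,0],0.2]])

```text
time: 14.02
tool_pos: [508.9, 361.0, 218.4]
tcp_rot: [-179.9, 0.1, 61.3]
ft_force: [0.4, 0.1, -0.9]
finger_gap: 68.1
```

```bash
python3 - <<'E'
from h import *
s=st();b=s2w(0,-128.5,171);print(b)
im=eyes.snapshot("scene")[:,:,::-1];a=im[200:400,300:500];b2=eyes.snapshot("wrist")[:,:,::-1]
cv2.imwrite("pics/c6.png",np.hstack([cv2.resize(a,(300,300)),cv2.resize(b2,(400,300))]))
plan([(500,120,230,120),(b[0],b[1]+10,230,180.4)],s,vmax=50)
E
```

```text
t 14.03 pos [508.9 361.  218.4] rot [-179.9    0.1   61.3] F [ 0.4  0.1 -0.9] gap 68.1
[ 573.  -136.5  171. ]
0 [[-0.0359, 0.018, -0.0019], [-0.0, -0.0, -0.171]]
1 [[-0.0385, 0.0116, -0.0019], [-0.0, -0.0, -0.171]]
2 [[-0.0399, 0.0049, -0.0019], [-0.0, -0.0, -0.171]]
3 [[-0.0401, -0.0019, -0.0019], [-0.0, -0.0, -0.171]]
4 [[-0.0392, -0.0087, -0.0019], [-0.0, -0.0, -0.171]]
5 [[-0.0372, -0.0153, -0.0019], [-0.0, -0.0, -0.171]]
6 [[-0.0357, -0.0086, -0.0], [0.0, 0.0, -0.151]]
7 [[-0.034, -0.0138, -0.0], [0.0, 0.0, -0.151]]
8 [[-0.0316, -0.0188, -0.0], [0.0, 0.0, -0.151]]
9 [[-0.0284, -0.0233, -0.0], [0.0, 0.0, -0.151]]
10 [[-0.0246, -0.0273, -0.0], [0.0, 0.0, -0.151]]
11 [[-0.0202, -0.0307, -0.0], [0.0, 0.0, -0.151]]
12 [[-0.0154, -0.0334, -0.0], [0.0, 0.0, -0.151]]
```

View pics/c6.png

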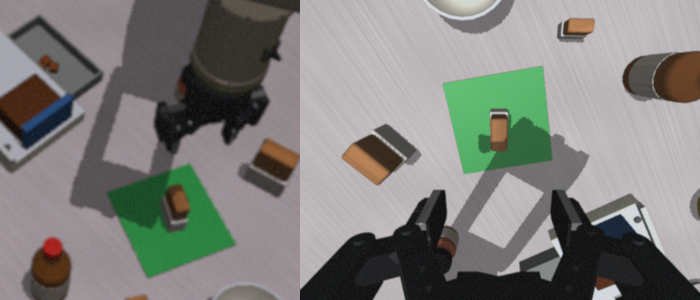

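The scraper is upright, released and near the mat's centre, and the three chips are in the tray. Moving to the trigger.

Call:
play_rows(deltas=[[[-0.036,0.018,-0.003],[0,0,-0.171],0.3],[[-0.038,0.012,-0.002],[0,0,-0.171],0.4],[[-0.04,0.005,-0.002],[0,0,-0.171],0.4],[[-0.04,-0.002,-0.002],[0,0,-0.171],0.4],[[-0.039,-0.009,-0.002],[0,0,-0.171],0.4],[[-0.037,-0.015,-0.002],[0,0,-0.171],0.4],[[-0.036,-0.009,0],[0,0,-0.151],0.4],[[-0.034,-0.014,0],[0,0,-0.151],0.4]])

```text
time: 15.12
tool_pos: [527.9, 45.2, 232.2]
tcp_rot: [179.6, 0.0, 140.1]
ft_force: [0.8, 0.6, 0.3]
finger_gap: 51.4
```

```bash
python3 - <<'E'
from h import *
s=st();b=s2w(0,-128.5,171)
plan([(b[0],b[1],225,180.4)],s,vmax=50)
E
```

```text
t 15.12 pos [527.9  45.2 232.2] rot [179.6   0.  140.1] F [0.8 0.6 0.3] gap 51.4
0 [[-0.0302, -0.0221, 0.0013], [0.001, 0.001, -0.141]]
1 [[-0.0268, -0.0261, 0.0013], [0.001, 0.001, -0.141]]
2 [[-0.0229, -0.0296, 0.0013], [0.001, 0.001, -0.141]]
3 [[-0.0185, -0.0325, 0.0014], [0.001, 0.001, -0.141]]
4 [[-0.0138, -0.0348, 0.0014], [0.001, 0.001, -0.141]]
```

Call:
play_rows(deltas=[[[-0.03,-0.022,0],[0.001,0.001,-0.141],0.5],[[-0.027,-0.026,0],[0.001,0.001,-0.141],0.5],[[-0.023,-0.029,0],[0.001,0.001,-0.141],0.5],[[-0.018,-0.031,0],[0.001,0.001,-0.141],0.5],[[-0.011,-0.028,0],[0.001,0.001,-0.13],0.5],[[0,0,0],[0,0,0],0.5],[[0,0,0],[0,0,0],0.5]])

```text
time: 16.0
tool_pos: [572.7, -134.3, 227.0]
tcp_rot: [179.8, -0.3, -179.0]
ft_force: [0.3, -0.2, -0.4]
finger_gap: 42.6
```

```bash
python3 - <<'E'
from h import *
s=st();b=s2w(0,-128.5,171);c=cam("wrist",s)
im=eyes.snapshot("wrist")[:,:,::-1];cv2.imwrite("pics/w7.png",im)
m=cv2.inRange(cv2.cvtColor(im,cv2.COLOR_BGR2HSV),(5,170,90),(16,255,255))
for k in cv2.findContours(m,0,2)[0]:
    if cv2.contourArea(k)>150:
        q=cv2.minAreaRect(k);print(q,w2s(hit(c,q[0],171)))
plan([(b[0],b[1],152,180.4)],s,vmax=30)
E
```

```text
t 16.0 pos [ 572.7 -134.3  227. ] rot [ 179.8   -0.3 -179. ] F [ 0.3 -0.2 -0.4] gap 42.6
((306.0, 260.0), (86.0, 44.0), 90.0) [  -1.5 -134.4]
0 [[-0.0002, -0.0008, 0.025], [0.001, -0.002, 0.003]]
1 [[-0.0002, -0.0008, 0.025], [0.001, -0.002, 0.003]]
2 [[-0.0001, -0.0008, 0.025], [0.001, -0.002, 0.003]]
```

View pics/w7.png

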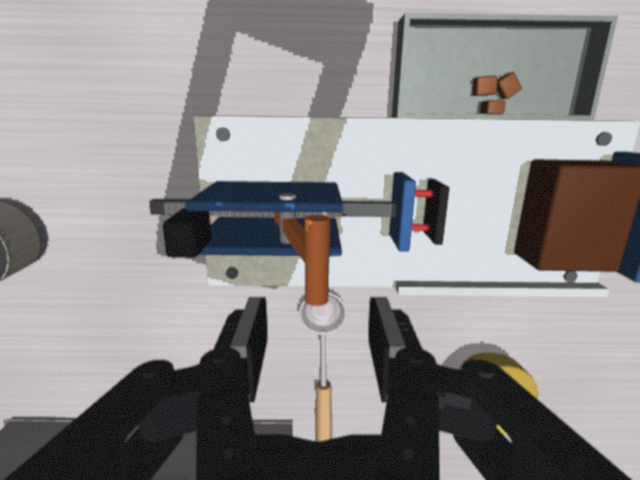

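The three chips are in the tray (490,90). The bar (317,215 to 303) lies between the fingers, with nothing in the way of descending.

Call:
play_rows(deltas=[[[0,0.003,0.022],[0,-0.002,0.003],0.5],[[0,0,0.025],[0,0,0],0.5],[[0,0,0.02],[0,0,0],0.5],[[0,0,0.004],[0,0,0],0.5],[[0,0,0],[0,0,0],0.5],[[0,0,0],[0,0,0],0.5]])

```text
time: 16.8
tool_pos: [573.2, -126.7, 156.2]
tcp_rot: [179.8, 0.0, -179.1]
ft_force: [0.1, -0.4, 0.5]
finger_gap: 42.9
```

```bash
python3 - <<'E'
from h import *
s=st();print(w2s(s["tool_pos"]));b=s2w(0,-128.5,171)
plan([(b[0],b[1],153,180.4)],s,vmax=30)
E
```

```text
t 16.8 pos [ 573.2 -126.7  156.2] rot [ 179.8    0.  -179.1] F [ 0.1 -0.4  0.5] gap 42.9
[   0.3 -118.7]
0 [[0.0004, -0.0098, 0.0032], [0.003, 0.0, 0.008]]
```

Call:
play_rows(deltas=[[[0,-0.008,0.002],[0.002,0,0],0.5],[[0,0,0],[0,0,0],0.5],[[0,0,0],[0,0,0],0.9],[[0,0,0],[0,0,0],0.9],[[0,0,0],[0,0,0],0.9]], force=20)

```text
time: 17.42
tool_pos: [574.5, -136.5, 156.5]
tcp_rot: [-179.9, 0.2, -179.2]
ft_force: [-0.2, -1.3, -0.1]
finger_gap: 14.9
```

```bash
cat > gap.py <<'E'
from h import *
def gap(show=None):
    s=st();print("st",w2s(s["tool_pos"]));c=cam("wrist",s);im=eyes.snapshot("wrist")[:,:,::-1]
    if show: cv2.imwrite(f"pics/{show}.png",im)
    hsv=cv2.cvtColor(im,cv2.COLOR_BGR2HSV)
    B=cv2.inRange(hsv,(105,120,50),(125,255,255));K=cv2.inRange(hsv,(0,0,0),(180,255,45));N=cv2.inRange(hsv,(3,70,40),(18,255,255));Rd=cv2.inRange(hsv,(0,180,110),(2,255,255))|cv2.inRange(hsv,(174,180,110),(180,255,255))
    # sample along station y on lines of constant station x, top heights
    for name,m,z,xs,y0,y1 in[("jaw",B,77,(-24,24),-100,100),("padtop",K,70,(-18,18),-60,100),("brick",N,75,(-15,15),30,125)]:
        for x in xs:
            ys=np.arange(y0,y1,.5);uv=np.array([proj(c,s2w(x,y,z)) for y in ys]).round().astype(int)
            ok=(uv[:,0]>=0)&(uv[:,0]<640)&(uv[:,1]>=0)&(uv[:,1]<480)
            v=np.array([o and m[q[1],q[0]]>0 for o,q in zip(ok,uv)])
            d=np.flatnonzero(np.diff(np.r_[0,v.astype(int),0]));runs=[(ys[a],ys[min(b,len(ys)-1)]) for a,b in d.reshape(-1,2) if b-a>6]
            print(name,x,[tuple(float(t) for t in q) for q in runs])
E
python3 -c "
from gap import *
gap('g0')"
```

```text
t 17.43 pos [ 574.5 -136.5  156.5] rot [-179.9    0.2 -179.2] F [-0.2 -1.3 -0.1] gap 14.9
st [   1.5 -128.5]
jaw -24 [(-62.0, -52.0)]
jaw 24 [(-61.5, -52.5)]
padtop -18 [(-36.0, -27.5), (33.5, 62.0)]
padtop 18 [(-33.0, -28.0), (34.0, 61.5)]
brick -15 [(56.5, 67.5)]
brick 15 [(57.0, 76.0)]
```

The bar is pinched (gap 14.9). Pumping starts with one measured stroke.

Call:
play_rows(deltas=[[[0,-0.014,0],[0,0,0],0.9],[[0,-0.014,0],[0,0,0],0.9],[[0,-0.012,0],[0,0,0],0.9],[[0,0,0],[0,0,0],0.9]])

```text
time: 17.98
tool_pos: [575.0, -171.1, 157.4]
tcp_rot: [179.4, 0.1, -179.0]
ft_force: [-2.0, 5.3, 7.3]
finger_gap: 13.3
```

```bash
python3 -c "
from gap import *
gap()"
```

```text
t 17.98 pos [ 575.  -171.1  157.4] rot [ 179.4    0.1 -179. ] F [-2.   5.3  7.3] gap 13.3
st [   1.8 -163.1]
jaw -24 [(-65.5, -62.0), (-60.5, -53.5), (-50.0, -39.0)]
jaw 24 [(-49.0, -39.0)]
padtop -18 [(-24.5, -14.5), (28.5, 40.0)]
padtop 18 [(-22.0, -14.0), (28.0, 50.5)]
brick -15 []
brick 15 []
```

Call:
play_rows(deltas=[[[0,0.013,0],[0,0,0],0.9],[[0,0.013,0],[0,0,0],0.9],[[0,0.009,0],[0,0,0],0.9],[[0,0,0],[0,0,0],0.9],[[0,-0.014,0],[0,0,0],0.9],[[0,-0.014,0],[0,0,0],0.9],[[0,-0.011,0],[0,0,0],0.9],[[0,0,0],[0,0,0],0.9]])

```text
time: 19.02
tool_pos: [575.3, -169.7, 158.2]
tcp_rot: [179.2, 0.1, -178.8]
ft_force: [-1.9, 2.7, 6.6]
finger_gap: 13.0
```

```bash
python3 -c "
from gap import *
gap()"
```

```text
t 19.02 pos [ 575.3 -169.7  158.2] rot [ 179.2    0.1 -178.8] F [-1.9  2.7  6.6] gap 13.0
st [   2.1 -161.8]
jaw -24 [(-54.0, -49.0), (-44.0, -39.0), (-38.5, -27.0)]
jaw 24 [(-38.0, -28.0)]
padtop -18 [(-13.5, -2.0), (29.0, 43.0)]
padtop 18 [(-12.0, -2.5), (28.0, 53.5)]
brick -15 []
brick 15 []
```

Call:
play_rows(deltas=[[[0,0.014,0.001],[0,0,0],0.9],[[0,0.014,0.001],[0,0,0],0.9],[[0,0.009,0],[0,0,0],0.9],[[0,0,0],[0,0,0],0.9],[[0,-0.014,0],[0,0,0],0.9],[[0,-0.014,0],[0,0,0],0.9],[[0,-0.012,0],[0,0,0],0.9],[[0,-0.002,0],[0,0,0],0.9]])

```text
time: 20.08
tool_pos: [575.7, -169.8, 157.6]
tcp_rot: [179.2, 0.2, -178.5]
ft_force: [-1.3, 6.2, 7.2]
finger_gap: 13.2
```

```bash
python3 -c "
from gap import *
gap()"
```

```text
t 20.07 pos [ 575.7 -169.8  157.6] rot [ 179.2    0.2 -178.5] F [-1.3  6.2  7.2] gap 13.2
st [   2.4 -161.8]
jaw -24 [(-36.5, -32.5), (-26.5, -16.0)]
jaw 24 [(-25.5, -16.5)]
padtop -18 [(-2.5, 9.0), (28.5, 42.5)]
padtop 18 [(0.0, 8.5), (28.0, 53.5)]
brick -15 []
brick 15 []
```

Call:
play_rows(deltas=[[[0,0.014,0.001],[0,0,0],0.9],[[0,0.014,0.001],[0,0,0],0.9],[[0,0.009,0],[0,0,0],0.9],[[0,0,0],[0,0,0],0.9],[[0,-0.014,0],[0,0,0],0.9],[[0,-0.014,0],[0,0,0],0.9],[[0,-0.012,0],[0,0,0],0.9],[[0,-0.002,0],[0,0,0],0.9]])

```text
time: 21.12
tool_pos: [576.0, -169.3, 157.0]
tcp_rot: [179.2, 0.2, -178.3]
ft_force: [-1.5, 5.5, 7.5]
finger_gap: 13.0
```

Call:
play_rows(deltas=[[[0,0.014,0.001],[0,0,0],0.9],[[0,0.014,0.001],[0,0,0],0.9],[[0,0.009,0],[0,0,0],0.9],[[0,0,0],[0,0,0],0.9],[[0,-0.014,0],[0,0,0],0.9],[[0,-0.014,0],[0,0,0],0.9],[[0,-0.012,0],[0,0,0],0.9],[[0,-0.002,0],[0,0,0],0.9]])

```text
time: 22.12
tool_pos: [576.2, -168.8, 156.1]
tcp_rot: [179.4, 0.2, -178.0]
ft_force: [-2.7, 6.0, 8.2]
finger_gap: 13.1
```

```bash
python3 -c "
from gap import *
gap('g5')"
```

```text
t 22.12 pos [ 576.2 -168.8  156.1] rot [ 179.4    0.2 -178. ] F [-2.7  6.   8.2] gap 13.1
st [   3.  -160.8]
jaw -24 [(-19.0, -10.0), (-1.5, 7.5)]
jaw 24 [(-2.5, 7.5)]
padtop -18 [(20.0, 34.0)]
padtop 18 [(22.5, 33.5), (40.5, 53.0)]
brick -15 []
brick 15 []
```

Call:
play_rows(deltas=[[[0,0.014,0.001],[0,0,0],0.9],[[0,0.014,0.001],[0,0,0],0.9],[[0,0.009,0],[0,0,0],0.9],[[0,0,0],[0,0,0],0.9],[[0,-0.014,0],[0,0,0],0.9],[[0,-0.014,0],[0,0,0],0.9],[[0,-0.012,0],[0,0,0],0.9],[[0,-0.002,0],[0,0,0],0.9]])

```text
time: 23.18
tool_pos: [576.3, -168.6, 155.0]
tcp_rot: [179.6, 0.1, -177.7]
ft_force: [-2.8, 7.1, 9.9]
finger_gap: 13.3
```

```bash
python3 -c "
from gap import *
gap('g6')"
```

```text
t 23.18 pos [ 576.3 -168.6  155. ] rot [ 179.6    0.1 -177.7] F [-2.8  7.1  9.9] gap 13.3
st [   3.1 -160.6]
jaw -24 [(10.0, 19.5)]
jaw 24 [(9.0, 19.5)]
padtop -18 [(30.5, 40.0)]
padtop 18 [(28.0, 45.5)]
brick -15 []
brick 15 []
```

Call:
play_rows(deltas=[[[0,0.014,-0.001],[0,0,0],0.9],[[0,0.014,0],[0,0,0],0.9],[[0,0.009,0],[0,0,0],0.9],[[0,0,0],[0,0,0],0.9],[[0,-0.014,0],[0,0,0],0.9],[[0,-0.014,0],[0,0,0],0.9],[[0,-0.01,0],[0,0,0],0.9],[[0,0,0],[0,0,0],0.9]])

```text
time: 24.22
tool_pos: [576.3, -165.7, 156.1]
tcp_rot: [-179.9, 0.1, -177.4]
ft_force: [-1.8, 2.5, 8.8]
finger_gap: 13.1
```

```bash
python3 -c "
from gap import *
gap('g7')"
```

```text
t 24.23 pos [ 576.3 -165.7  156.1] rot [-179.9    0.1 -177.4] F [-1.8  2.5  8.8] gap 13.1
st [   3.1 -157.7]
jaw -24 [(7.0, 10.5), (14.0, 17.5), (20.0, 31.0)]
jaw 24 [(17.5, 31.5)]
padtop -18 []
padtop 18 [(38.0, 53.5)]
brick -15 []
brick 15 []
```

View pics/g7.png

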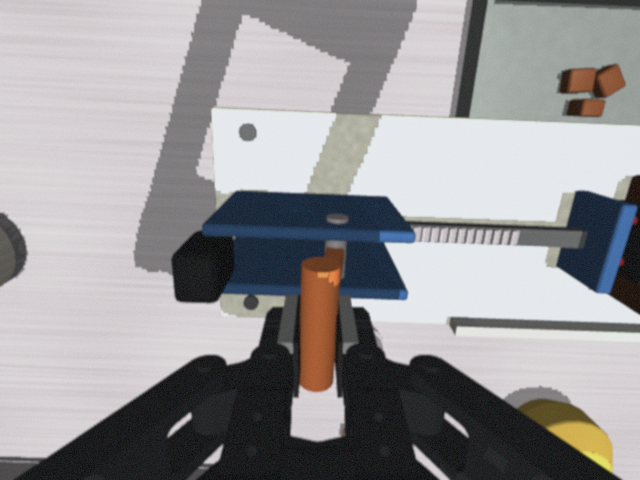

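The chips are still in the tray (590,90). The jaw (600,240) has the pad about at the brick. Now I'll return for the final, gentle stroke.

Call:
play_rows(deltas=[[[0,0.013,0],[0,0,0],0.9],[[0,0.013,0],[0,0,0],0.9],[[0,0.008,0],[0,0,0],0.9],[[0,0,0],[0,0,0],0.9]])

```text
time: 24.78
tool_pos: [575.8, -136.3, 154.7]
tcp_rot: [-178.9, 0.3, -177.4]
ft_force: [-0.6, -8.7, 6.7]
finger_gap: 13.2
```

```bash
python3 -c "
from gap import *
gap('g8')"
```

```text
t 24.77 pos [ 575.8 -136.3  154.7] rot [-178.9    0.3 -177.4] F [-0.6 -8.7  6.7] gap 13.2
st [   2.8 -128.4]
jaw -24 [(-2.5, 4.5), (20.5, 30.5)]
jaw 24 [(21.5, 31.5)]
padtop -18 [(42.0, 56.0)]
padtop 18 [(37.5, 54.0)]
brick -15 [(57.5, 63.0)]
brick 15 [(57.5, 72.5)]
```

Call:
play_rows(deltas=[[[0,-0.008,0],[0,0,0],0.9],[[0,-0.008,0],[0,0,0],0.9],[[0,-0.008,0],[0,0,0],0.9],[[0,0,0],[0,0,0],0.9]])

```text
time: 25.32
tool_pos: [575.9, -153.0, 156.0]
tcp_rot: [-179.3, 0.1, -177.2]
ft_force: [0.9, 0.7, 2.5]
finger_gap: 13.1
```

```bash
python3 -c "
from gap import *
gap('g9')"
```

```text
t 25.32 pos [ 575.9 -153.   156. ] rot [-179.3    0.1 -177.2] F [0.9 0.7 2.5] gap 13.1
st [   2.7 -145. ]
jaw -24 [(1.5, 5.0), (8.5, 13.5), (25.0, 37.0)]
jaw 24 [(23.5, 36.0)]
padtop -18 [(43.0, 52.0)]
padtop 18 [(42.5, 57.0)]
brick -15 []
brick 15 []
```

Call:
play_rows(deltas=[[[0,-0.006,0],[0,0,0],0.9],[[0,-0.004,0],[0,0,0],0.9],[[0,0,0],[0,0,0],0.9],[[0,0,0],[0,0,0],0.9]])

```text
time: 25.88
tool_pos: [575.9, -158.3, 155.7]
tcp_rot: [-179.5, 0.0, -177.0]
ft_force: [-0.4, 2.5, 2.9]
finger_gap: 12.7
```

```bash
python3 - <<'E'
from gap import *
gap('g10')
ims=[]
for n,box in(("scene",(270,210,80,80)),("side",(310,230,80,80))):
    im=eyes.snapshot(n)[:,:,::-1];cv2.imwrite(f"pics/{n}9.png",im)
    c=cam(n);u=proj(c,s2w(0,45,60)).astype(int);ims.append(cv2.resize(im[u[1]-30:u[1]+30,u[0]-30:u[0]+30],(400,400),interpolation=cv2.INTER_CUBIC))
cv2.imwrite("pics/c9.png",np.hstack(ims))
E
```

```text
t 25.88 pos [ 575.9 -158.3  155.7] rot [-179.5    0.  -177. ] F [-0.4  2.5  2.9] gap 12.7
st [   2.7 -150.3]
jaw -24 [(11.5, 16.0), (26.0, 40.0)]
jaw 24 [(25.5, 39.0)]
padtop -18 []
padtop 18 [(45.5, 57.5)]
brick -15 []
brick 15 []
```

View pics/c9.png

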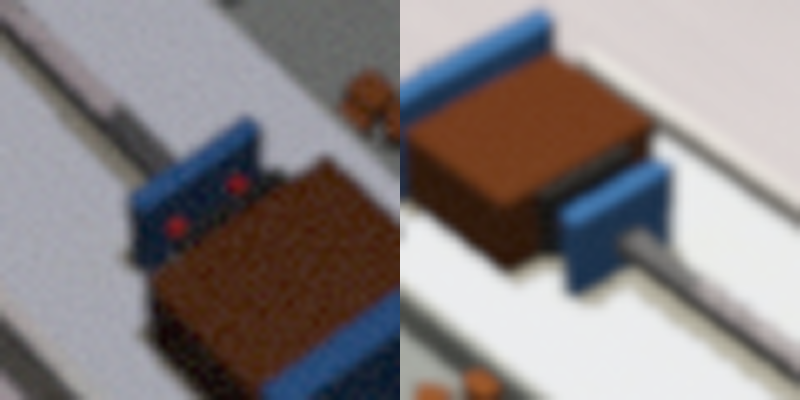

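The pad is against the brick in both views and the red pins are partly visible. I'll measure the jaw-back to brick-face distance in these views; 38 is free and 28 is half squeezed.

```bash
python3 - <<'E'
from h import *
f=60/400
for n,off,B,F,J,BB in(("scene",0,[(152,280),(325,160)],[(265,385),(400,292)],[(135,200),(253,120)],None),("side",400,[(500,208),(655,128)],[(405,128),(550,58)],[(565,228),(668,180)],None)):
    c=cam(n);u=proj(c,s2w(0,45,60)).astype(int)
    g=lambda p,z:w2s(hit(c,(u[0]-30+(p[0]-off+.5)*f-.5,u[1]-30+(p[1]+.5)*f-.5),z))
    print(n,"brick near top",[g(p,75) for p in B],"brick far",[g(p,75) for p in F],"jaw top back edge",[g(p,77) for p in J])
E
```

```text
scene brick near top [array([40.7, 65.1]), array([-41.9,  65.5])] brick far [array([ 38.1, 125.6]), array([-24.5, 127.2])] jaw top back edge [array([24.1, 34.8]), array([-32.4,  35.2])]
side brick near top [array([-47. ,  58.8]), array([39.2, 55.1])] brick far [array([-42.7, 128.3]), array([ 38.1, 124. ])] jaw top back edge [array([-36.5,  28.7]), array([17.5, 23.2])]
```

Call:
play_rows(deltas=[[[0,-0.005,0],[0,0,0],0.9],[[0,-0.001,0],[0,0,0],0.9],[[0,0,0],[0,0,0],0.9],[[0,0,0],[0,0,0],0.9]])

```text
time: 26.52
tool_pos: [575.8, -162.0, 155.3]
tcp_rot: [-179.8, -0.0, -177.0]
ft_force: [-1.1, 4.5, 4.4]
finger_gap: 13.6
```

```bash
python3 -c "
from gap import *
gap('g11')"
```

```text
t 26.52 pos [ 575.8 -162.   155.3] rot [-179.8   -0.  -177. ] F [-1.1  4.5  4.4] gap 13.6
st [   2.7 -154. ]
jaw -24 [(17.5, 21.5), (23.5, 28.0), (28.5, 37.5)]
jaw 24 [(26.5, 40.5)]
padtop -18 []
padtop 18 [(47.5, 56.5)]
brick -15 []
brick 15 []
```

```bash
python3 -c "
from h import *
st();r.hand_in();st()"
```

```text
t 26.57 pos [ 575.8 -162.   155.4] rot [-179.8   -0.  -177. ] F [-0.5  4.   5.5] gap 13.0
the job is handed in; nothing more can be done
the job is handed in; nothing more can be done
```

I swept the three chips into the tray with the middle-sized scraper, put it back on its mat, and clamped the brick by pumping the trigger. I handed in at about 26.6 s, still holding the bar squeezed; the hand-in gave no verdict.

**Chips and scraper:** after the sweep all three chips lay on the tray floor, at about station x -86 to -103, y about 30. They were still in the tray in the last pictures. After release the scraper stood upright, near the mat's centre.

**Clamp:** seven pumping strokes brought the pad about up to the brick, then I made one slow final stroke. The three estimates below agree to a couple of millimetres:

| Check | Squeeze or force |
|---|---|
| Scene and side views, just before the last small advance | about 7 to 8 mm |
| Wrist view of the jaw, at the end | about 9 to 10 mm, roughly 5.5 N on the brick |
| Wrist force along the stroke | about 4 to 4.5 N |

**What disagreed or stayed unchecked:**
- **Wrist view:** it read the pad and brick faces 2 to 4 mm differently from the earlier overhead view, so I relied on differences between points in the same picture.
- **Final stroke:** the wrist force is noisy by about 2 N, so it only confirmed that the load was rising. The pad itself was hidden from the wrist camera there.
- **Vertical force:** about 4 to 10 N also showed on the wrist during and after the strokes.
- **Brick and bystanders:** I did not re-measure these separately. The brick still looked against the fixed jaw in the last pictures.

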